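# Clear the carving board with the bench scraper

## Robot

A 7-joint arm with a two-finger parallel gripper is mounted at the origin on the work surface. World frame = base frame: x ahead of the robot, y to its left, z up, the work surface at z = 0. Lengths are in m, angles in rad, forces in N, time in s.
With the tool pointing down it reaches from about 0.4 to 0.75 m from the base axis. Payload 19.5 kg.
Tool frame: the origin (TCP) lies at the very end of the fingers, on their centre line; the grasp point (between the pads) lies 19 mm behind it; z points along the fingers, y is the line along which they close (so a half turn about z gives the same grasp; the last joint's range is limited). The gripper opens to 85 mm and grips with 20 to 120 N. Pads are 22 mm wide; open, the fingers measure 114 mm over their backs; the gripper's body (76 mm by 85 mm) begins 54 mm behind the grasp point. The pads swing forward as they close: fully open they stand 13 mm farther back than shut.
Start: joints at [1.144, 0.707, -0.028, 1.485, 0.022, 0.951, -0.075], TCP at [0.216, -0.533, 0.231] pointing down, gripper open.
Joint ranges: [-2.71, 2.71], [-0.32, 2.16], [-1.57, 1.52], [0, 2.45], [-1.46, 4.6], [0, 2.02], [-2.83, 2.83]. Speed limits (rad/s): [1.89, 1.89, 2.57, 2.57, 3.01, 3.01, 3.01].

## Interface

Orientations are given as [roll, pitch, yaw] about the fixed x, y, z axes, in that order (R = Rz(yaw) Ry(pitch) Rx(roll)).
In Python, from plant import sensors, camera, camera_params, ctrl, recognise, trace gives the robot as it stands.
- The arm moves only by the tool move_arm, never from a script. Its argument "commands" is one flat list of numbers, 7 for each row, row after row: the opening, from -1 (shut) to 1 (fully open), then the shift along the tool's x, y, z in units of 10 cm (1.0 is 10 cm), then the turn, a rotation vector about the tool's x, y, z in units of 1.5 rad (1.0 is 1.5 rad). In form: [gripper, tx, ty, tz, wx, wy, wz, gripper, tx, ty, tz, wx, wy, wz, ...]. A call has 1 to 10 rows; each row shifts and turns the commanded pose from where the row before left it, along the tool's axes as they then stand; what a row does not reach is not made up. A row lasts 1/12 s, in which the tool goes at most 41.7 mm and 7.16 degrees, less where a joint would pass 70% of its speed; a pose out of reach is approached as far as the arm can. A call with a number of a shift or a turn outside -1 to 1 is refused whole. A call with a gripper value outside its range is refused whole. The fingers move at their own pace and stop on an object; the grip force is fixed at half the most. Time passes only in rows, so rows that do not move let the fingers close. It gives the time, the measured TCP pose, the force, the opening and the grip force at its end, in the units of the state.
- sensors.sense(): the state, without advancing time (a new reading comes with each control period).
- camera(name): name is "scene" or "side" or "wrist"; returns (picture, depth): 420x560x3 uint8, red, green, blue; 420x560 float32, m along the optical axis (not along the pixel's ray), 0 where there is no reading.
- camera_params(name): a dict with "camera_matrix" (3x3 intrinsics, pixels), "k1" (the pictures are not rectified: a ray, as slopes to the right and down, at radius r is drawn at 1 + k1 r^2 times it, then the intrinsics apply), "world_from_camera" (4x4, takes a point from camera to world coordinates); the wrist camera has in their place "tool_from_camera" (4x4, takes a point from camera to tool coordinates, whose origin is the TCP and whose axes are the flange's). Camera axes: x right, y down, z forward; pixel columns grow to the right and rows downward; lengths in m; the calibration is good to about 2 mm. A picture is of the moment at which its call begins: read the wrist's pose just before it. camera_params takes no time and is no camera call.
- ctrl.finish_job(): hands the job in; it is judged then, once.
Trained networks look in the newest picture that a camera, given by its name, has taken for a name from the list of things; names that differ only in an ending like _2 or _b are one class to them, and where a whole thing is asked for, a point or a joint stands for the part that bears it (a point fixed in the world has none). Each returns a list of dicts, best first, with "score" (0 to 1); they miss things now and then, are a little off and sometimes report something else, mostly with a low value. They report only what shows in the picture. A call takes as long as a camera call. They do not tell look-alikes from the thing itself.
- recognise(camera, query): "box" ([left, top, right, bottom] in pixels, round what is visible of it).
- trace(camera, query): "mask" (420x560 bool, what is visible of it) and "box" ([left, top, right, bottom] in pixels, round what is visible of it).
The state is a dict: "clock": time; "qpos": joint angles; "qd": joint speeds; "joint_efforts": joint torques, N m; "tool_pos": TCP position; "eef_rot": TCP orientation; "wrist_force": force on the tool from outside, world axes, zero at the start; "torque": the same for the moment, N m; "gripper_width": finger opening in m; "finger_force": force on a finger pad.
Only numpy, scipy, OpenCV 4.12 (cv2) and the standard library are available. Lean on these libraries where they do the work, as an engineer would, in place of code of your own. Each camera call takes 0.05 s, during which the arm holds its last target. There are 200 camera calls.

## Task

Pull the bench scraper (the taller tool, with the flat straight handle) up out of the upright wooden holder and use its blade to sweep both wood offcuts off the carving board into the steel catch tray along the board's edge, never pushing them with the gripper. Then stand the scraper back in its empty slot of the holder, fully down and upright, and let go. Leave the brush in the other slot and the figure, mallet and tin where they are.

Things in the scene. Friction and masses are not known exactly. Their poses are not given: they have to be found in the camera images.
- board: Fixed dark wood carving board 260 (x) x 220 (y) x 60 mm high, with an open steel tray bolted along its +y side. Origin: centre of the board's underside, on the bench; z up. Board: x -130 to +130, y -110 to +110 mm, top face at z 60 mm; nothing stands between board and tray: sweep along +y.
- tray (a point): Centre of the tray's inner floor, 185 mm from the board's centre along the board's +y and 6 mm above the bench. In the board's frame the tray spans y +110 to +260 mm, x -140 to +140 mm; walls 5 mm thick, rim at z 50 mm.
- holder: Fixed wooden block 250 (x) x 64 (y) x 75 mm high with two alike upright slots, 94 (x) x 16 (y) mm and 65 mm deep, mouths bevelled 4 mm, centred at x -65 and x +65 mm, y 0. Origin: centre of the underside, on the bench; z up. One slot holds the scraper, the other the brush; which is which varies.
- scraper: Loose bench scraper, 180 g, 201 mm tall, blade down in a slot, shoulder resting on the holder's top (origin then 15 mm above the bench). Origin: middle of the blade's lower edge; z up the handle, x along the blade. Steel blade 80 (x) x 5 (y) mm, z 0 to 60; shoulder 108 x 30 mm, z 60 to 80; rectangular wooden handle 26 (x) x 22 (y) mm, z 80 to 201. Fits a slot either way round.
- scraper_grip (a point): Grip point in the scraper's handle, 145 mm above the blade's lower edge; grip across the 22 mm thickness (scraper y). Lift 60 mm or more for the blade to clear the slot.
- brush: Loose bench brush, 158 mm tall, in the other slot, standing the same way; round turned handle with a bulb end up to 38 mm across; same shoulder. Origin: middle of its lower edge; axes as the scraper's. Leave it alone.
- offcut_notched: Loose L-shaped light wood offcut, about 68 x 46 x 32 mm high, 60 g, lying on the board at any yaw. Origin: near the centre of its underside; the long edge is along its x.
- notched_mid (a point): Middle of the L-shaped offcut, 16 mm above its origin along its own z.
- offcut_ridged: Loose wood offcut 62 (x) x 42 (y) x 37 mm high with a darker ridge on top, 60 g, lying on the board at any yaw. Origin: centre of its underside.
- ridged_mid (a point): Middle of the ridged offcut, 18 mm above its origin along its own z.
- figure: Loose black carved figure, 80 mm across and 138 mm tall, bystander. Origin: centre of its underside.
- mallet: Loose wooden mallet lying on the bench: head 70 x 100 x 75 mm, handle 150 mm long to its -x. Origin: under the middle of the head; bystander.
- tin: Loose brass-coloured tin, 60 mm across and 90 mm tall, bystander. Origin: centre of its underside.
Mind the look-alikes: they are no part of the job. Leave any turquoise look-alike of the offcut_notched alone.

How it is judged:
By the outcome, as a careful person would: the job done as asked, in the order asked, and still so for the second after the job is handed in, with the robot touching nothing.
It also fails if it takes over 58 s, if anything falls off the work surface, if the arm or the gripper's body presses on something with over 40 N, if the wrist force passes 120 N, or if a joint passes its speed limit or range.

## Working session

There is one attempt and no reset: what is moved stays moved. The work goes in short steps, Python scripts to look and compute and a tool call to move; the robot and the scene stay as the last step left them, time stands still between calls to the robot, and variables do not carry over. Pictures are saved under pics/ and viewed, at most 10 in all, crops included, and the job is handed in when it is done.

Besides the shell and the picture viewer there is one more tool, called as name(argument=value, ...) on one line, values as JSON. move_arm: Moves the arm, as the interface text tells. Shifts and turns lie within -1 to 1; 1 stands for 10 cm of shift or 1.5 rad of turn. Its arguments: {"type":"object","properties":{"commands":{"type":"array"}},"required":["commands"]}

```bash
ls; mkdir -p pics; cat > h.py <<'E'
import numpy as np,cv2
from plant import sensors,camera,camera_params,ctrl,recognise,trace
from scipy.spatial.transform import Rotation as R
def wfc(name,st=None):
    p=camera_params(name)
    if name!="wrist": return np.array(p["world_from_camera"])
    T=np.eye(4);T[:3,:3]=R.from_euler('xyz',st["eef_rot"]).as_matrix();T[:3,3]=st["tool_pos"]
    return T@np.array(p["tool_from_camera"])
def cloud(name,depth,T):
    p=camera_params(name);h,w=depth.shape
    uv=np.stack(np.meshgrid(np.arange(w),np.arange(h)),-1).reshape(-1,1,2).astype(float)
    d=np.array([p["k1"],0,0,0,0.])
    s=cv2.undistortPoints(uv,np.array(p["camera_matrix"]),d)[:,0]
    c=np.c_[s,np.ones(len(s))]*depth.reshape(-1,1)
    return (c@T[:3,:3].T+T[:3,3]).reshape(h,w,3)
def snap(name):
    st=sensors.sense();im,d=camera(name);T=wfc(name,st)
    return im,d,cloud(name,d,T),T
E
python3 - <<'E'
from h import *
s=sensors.sense();print({k:np.round(v,3) for k,v in s.items()})
ims=[]
for n in("scene","side"):
    im,d,P,T=snap(n);cv2.imwrite(f"pics/{n}0.png",im[:,:,::-1]);np.savez(f"{n}0.npz",im=im,d=d,P=P,T=T)
    print(n,np.round(T,3).tolist())
    for q in("board","tray","holder","scraper","brush","offcut_notched","offcut_ridged","figure","mallet","tin"):
        for r in trace(n,q)[:3]:
            m=r["mask"]&(d>0);p=P[m]
            if len(p): print(n,q,round(r["score"],2),np.round(r["box"]).astype(int),np.round(np.percentile(p,[2,50,98],axis=0),3).tolist())
E
```

```text
pics
{'clock': np.float64(0.0), 'qpos': array([ 1.144,  0.707, -0.028,  1.485,  0.022,  0.951, -0.075]), 'qd': array([ 0.   , -0.001, -0.001, -0.   ,  0.   ,  0.   , -0.001]), 'joint_efforts': array([-0.0000e+00, -8.8321e+01,  1.2350e+00, -2.3616e+01,  1.7000e-02,
        7.0000e-03, -0.0000e+00]), 'tool_pos': array([ 0.216, -0.533,  0.231]), 'eef_rot': array([-3.14 ,  0.   ,  0.385]), 'wrist_force': array([-0.091,  0.535, -0.125]), 'torque': array([-0.   ,  0.002, -0.039]), 'finger_force': np.float64(0.0), 'gripper_width': np.float64(0.085)}
scene [[0.314, 0.726, -0.612, 1.433], [0.949, -0.246, 0.196, -0.297], [-0.008, -0.642, -0.766, 1.228], [0.0, 0.0, 0.0, 1.0]]
scene board 0.56 [255 157 382 259] [[0.336, -0.065, 0.002], [0.52, 0.13, 0.05], [0.668, 0.323, 0.065]]
scene board 0.24 [206 216 227 262] [[0.578, -0.262, 0.084], [0.616, -0.248, 0.117], [0.659, -0.234, 0.218]]
scene tray 0.56 [253 159 381 257] [[0.335, -0.064, 0.002], [0.519, 0.129, 0.051], [0.668, 0.323, 0.065]]
scene tray 0.27 [296 207 321 228] [[0.56, 0.031, 0.06], [0.588, 0.062, 0.09], [0.613, 0.107, 0.097]]
scene hol
[... 2011 characters left out ...]
], [0.763, 0.138, 0.028], [0.809, 0.165, 0.034]]
side offcut_notched 0.78 [258 220 270 240] [[0.551, 0.043, 0.058], [0.569, 0.078, 0.087], [0.602, 0.109, 0.091]]
side offcut_ridged 0.74 [297 216 320 240] [[0.433, -0.015, 0.061], [0.459, 0.006, 0.082], [0.495, 0.021, 0.096]]
side figure 0.63 [292 145 318 188] [[0.548, -0.575, -0.005], [0.596, -0.238, 0.096], [0.766, -0.228, 0.212]]
side figure 0.59 [247 169 261 206] [[0.719, -0.244, -0.004], [0.743, -0.112, 0.055], [0.825, -0.091, 0.129]]
side mallet 0.67 [204 346 306 407] [[0.257, 0.409, 0.007], [0.362, 0.516, 0.057], [0.432, 0.575, 0.076]]
side tin 0.94 [378 169 397 191] [[0.347, -0.494, 0.0], [0.369, -0.455, 0.056], [0.399, -0.443, 0.089]]
```

View pics/scene0.png

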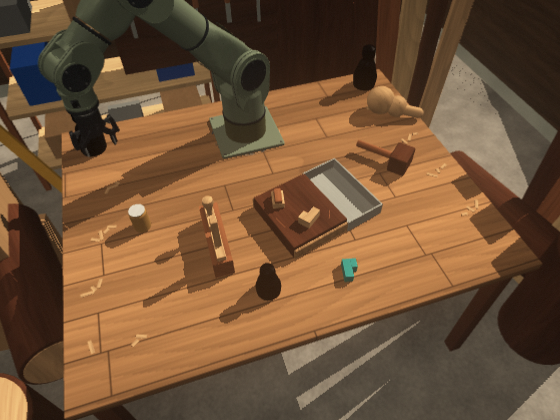

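View pics/side0.png

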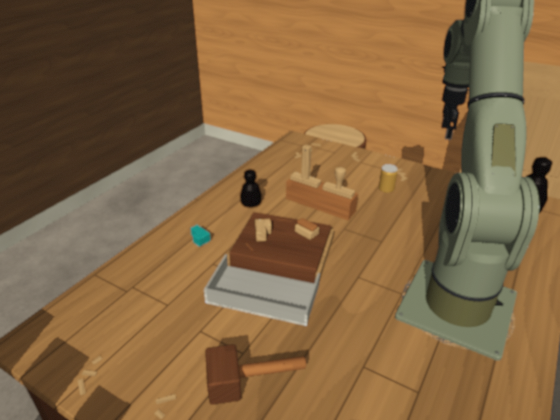

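The scene view shows the holder at (217,240) with the scraper in its near slot (218,235) and the brush in its far slot (207,205). The board is at (300,212) with the tray at (345,190). The side view agrees.

There are two candidates for offcut_notched: light wood on the board, scene (309,216), and turquoise on the bench, scene (349,270). The light wood one fits the description, and the turquoise one is the decoy. The two black figures don't matter, since neither gets touched.

```bash
cat > fit.py <<'E'
from h import *
out=[]
for n in("scene","side"):
    z=np.load(n+"0.npz");P=z["P"];im=z["im"]
    def sel(x0,x1,y0,y1,z0,z1):
        return (z["d"]>0)&(P[...,0]>x0)&(P[...,0]<x1)&(P[...,1]>y0)&(P[...,1]<y1)&(P[...,2]>z0)&(P[...,2]<z1)
    def rect(nm,m):
        p=P[m];r=cv2.minAreaRect((p[:,:2]*1000).astype(np.float32));print(n,nm,m.sum(),np.round(r[0],1),np.round(r[1],1),round(r[2],2),"z",np.round(np.percentile(p[:,2],[5,50,95]),4))
    rect("holdertop",sel(.38,.72,-.32,-.17,.068,.082))
    rect("brd",sel(.3,.7,-.1,.25,.052,.066))
    rect("handle",sel(.54,.7,-.3,-.19,.125,.24))
    rect("handle top",sel(.54,.7,-.3,-.19,.208,.24))
    rect("shoulder",sel(.54,.7,-.3,-.19,.086,.105))
    rect("notch",sel(.52,.66,0,.16,.08,.11))
    rect("ridged",sel(.41,.52,-.06,.06,.08,.11))
    x0,y0,x1,y1=(190,150,390,280) if n=="scene" else (190,140,370,330)
    c=cv2.resize(im[y0:y1,x0:x1],None,fx=3 if n=="scene" else 2.2,fy=3 if n=="scene" else 2.2,interpolation=cv2.INTER_CUBIC)
    out.append(c)
cv2.imwrite("pics/crop1.png",out[0][:,:,::-1])
E
python3 fit.py
```

```text
scene holdertop 679 [ 540.7 -245.9] [ 64.4 255.3] 88.6 z [0.0702 0.0747 0.0792]
scene brd 3202 [506.4 115.1] [278.8 344.9] 14.64 z [0.0553 0.0601 0.0643]
scene handle 186 [ 605.2 -247. ] [22.6 31.8] 88.91 z [0.134  0.1881 0.218 ]
scene handle top 60 [ 603.5 -247.5] [26.5 22.5] 4.2 z [0.2094 0.2154 0.2197]
scene shoulder 176 [ 605.  -247.4] [ 30.4 113.7] 87.78 z [0.0893 0.094  0.099 ]
scene notch 221 [579.  69.] [46.8 72.7] 34.92 z [0.0825 0.0915 0.0961]
scene ridged 178 [468.7  -6.1] [41.7 65.2] 77.7 z [0.0812 0.0937 0.1012]
side holdertop 472 [ 535.8 -242.1] [ 71.7 250.3] 89.81 z [0.0687 0.0724 0.0802]
side brd 3401 [505.9  78.3] [273.5 278.5] 13.71 z [0.0543 0.0577 0.0616]
side handle 226 [ 599.4 -244.6] [29.3 30.4] 85.97 z [0.1299 0.1728 0.2118]
side handle top 28 [ 602.1 -247.1] [24.5 24.7] 85.38 z [0.2085 0.2115 0.2139]
side shoulder 158 [ 599.3 -244.3] [ 34.4 107.7] 88.73 z [0.0872 0.0917 0.0994]
side notch 190 [574.7  71.4] [42.7 69.5] 32.0 z [0.0826 0.0885 0.0911]
side ridged 193 [465.    1.1] [39.5 63.7] 84.47 z [0.0803 0.0909 0.096 ]
```

View pics/crop1.png

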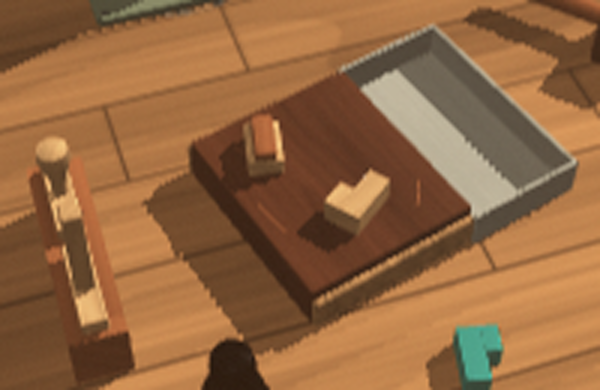

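The crop shows the light wood L (357,200) and the ridged piece (265,145) on the board. The turquoise decoy is on the bench at (477,350). Next I'll move to a wrist view over the holder.

move_arm(commands=[1,0.2,-0.05,-0.3,0,0,0,1,0.4,-0.13,-0.2,0,0,0,1,0.4,-0.13,-0.2,0,0,0,1,0.4,-0.13,-0.2,0,0,0,1,0.38,-0.13,-0.2,0,0,0.064,1,0.38,-0.13,-0.2,0,0,0.064,1,0.38,-0.13,-0.1,0,0,0.064,1,0.38,-0.13,-0.1,0,0,0.064,1,0.38,-0.13,-0.1,0,0,0,1,0.38,-0.13,-0.1,0,0,0])

```text
clock: 1.93
tool_pos: [0.5264, -0.3378, 0.3932]
eef_rot: [3.141, -0.001, 0.001]
wrist_force: [-0.5, -1.1, 1.0]
gripper_width: 0.0856
finger_force: 0.0
```

```bash
cat > plan.py <<'E'
import sys;from h import *
def plan(p,yaw,n=None):
    """rows from the measured pose to a straight-down pose"""
    s=sensors.sense();Rc=R.from_euler('xyz',s["eef_rot"]);Rt=R.from_euler('xyz',[np.pi,0,yaw])
    d=Rc.inv().apply(np.array(p)-s["tool_pos"])*10;w=(Rc.inv()*Rt).as_rotvec()/1.5
    print("at",np.round(s["tool_pos"],4),np.round(s["eef_rot"],3),"t",round(s["clock"],2),"f",np.round(s["wrist_force"],1),"w",round(s["gripper_width"],4))
    print("total shift",np.round(d,3),"turn",np.round(w,3),"rows>=",int(np.ceil(max(np.linalg.norm(d)/.41,np.linalg.norm(w)/.083))))
if __name__=="__main__":
    a=list(map(float,sys.argv[1:]));plan(a[:3],a[3])
E
python3 - <<'E'
from h import *
from plan import plan
p=camera_params("wrist");print(np.round(p["tool_from_camera"],3).tolist(),np.round(p["camera_matrix"],1).tolist(),p["k1"])
im,d,P,T=snap("wrist");cv2.imwrite("pics/w1.png",im[:,:,::-1]);np.savez("w1.npz",im=im,d=d,P=P,T=T)
for q in("holder","scraper","brush","board","offcut_notched","offcut_ridged"):
    for r in recognise("wrist",q)[:1]: print(q,r)
plan([.602,-.246,.3],-.015)
E
```

```text
[[0.0, -0.963, -0.271, 0.07], [1.0, 0.0, -0.001, -0.001], [0.001, -0.271, 0.963, -0.144], [0.0, 0.0, 0.0, 1.0]] [[352.7, 0.0, 287.7], [0.0, 352.7, 207.8], [0.0, 0.0, 1.0]] -0.03566724207859285
holder {'box': [187.9, 50.2, 247.7, 248.7], 'score': 0.95}
scraper {'box': [178.5, 56.1, 229.9, 152.3], 'score': 0.76}
brush {'box': [189.2, 163.7, 230.3, 246.4], 'score': 0.93}
board {'box': [0.7, 44.3, 128.9, 266.7], 'score': 0.85}
offcut_notched {'box': [0.0, 108.8, 14.6, 135.8], 'score': 0.74}
offcut_ridged {'box': [24.7, 182.3, 68.8, 234.6], 'score': 0.87}
at [ 0.5238 -0.3401  0.3922] [ 3.142e+00  1.000e-03 -1.000e-03] t 2.28 f [0.4 0.  0.1] w 0.0857
total shift [ 0.782 -0.941  0.921] turn [0.   0.   0.01] rows>= 4
```

View pics/w1.png

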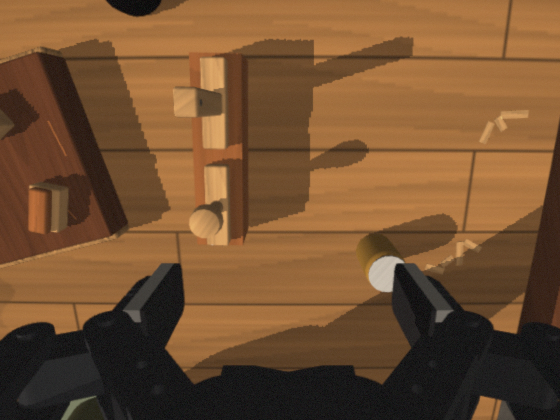

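The wrist view shows the scraper handle at (190,102), the brush bulb at (205,222), the ridged piece at (48,208) and the tin at (385,270). One more view, from between board and holder and with the arm at rest, should show everything.

move_arm(commands=[1,0,-0.4,-0.08,0,0,0,1,0,-0.4,-0.08,0,0,0,1,0,-0.4,-0.08,0,0,0,1,0,-0.4,-0.08,0,0,0,1,0,-0.4,-0.08,0,0,0,1,0,-0.4,-0.08,0,0,0,1,0,0,0,0,0,0,1,0,0,0,0,0,0])

```text
clock: 2.95
tool_pos: [0.5242, -0.0983, 0.4409]
eef_rot: [-3.141, -0.001, 0.003]
wrist_force: [0.5, -0.9, 0.1]
gripper_width: 0.0853
finger_force: 0.0
```

```bash
cat > fitw.py <<'E'
from h import *
import sys
f=sys.argv[1]
im,d,P,T=snap("wrist");np.savez(f+".npz",im=im,d=d,P=P,T=T);cv2.imwrite(f"pics/{f}.png",im[:,:,::-1])
print(np.round(T[:3,3],3),sensors.sense()["tool_pos"])
def sel(x0,x1,y0,y1,z0,z1): return (d>0)&(P[...,0]>x0)&(P[...,0]<x1)&(P[...,1]>y0)&(P[...,1]<y1)&(P[...,2]>z0)&(P[...,2]<z1)
def rect(nm,m):
    p=P[m]
    if len(p)<5: return print(nm,"none")
    r=cv2.minAreaRect((p[:,:2]*1000).astype(np.float32));print(nm,m.sum(),np.round(r[0],1),np.round(r[1],1),round(r[2],2),"z",np.round(np.percentile(p[:,2],[5,50,95]),4))
rect("holdertop",sel(.38,.72,-.32,-.17,.066,.082))
rect("handle top",sel(.54,.7,-.3,-.19,.205,.24))
rect("shoulder",sel(.54,.7,-.3,-.19,.086,.105))
rect("br shoulder",sel(.4,.54,-.3,-.19,.086,.105))
rect("brd",sel(.3,.7,-.1,.25,.055,.066))
rect("trayfloor",sel(.25,.7,.1,.4,.001,.014))
rect("notch",sel(.52,.66,0,.16,.08,.11))
rect("ridged",sel(.41,.52,-.06,.06,.08,.11))
for q in("board","scraper","holder","offcut_notched","offcut_ridged"):
    for r in trace("wrist",q)[:1]:rect(q+" mask%.2f"%r["score"],r["mask"]&(d>0))
E
python3 fitw.py w2
```

```text
[ 0.594 -0.097  0.585] [ 0.52408112 -0.09988933  0.44044199]
holdertop 3925 [ 538.7 -244.7] [ 65.5 249.6] 88.69 z [0.0734 0.0767 0.0784]
handle top 642 [ 603.  -245.8] [22.4 25.9] 89.97 z [0.2085 0.2173 0.2187]
shoulder 1588 [ 602.2 -245.9] [ 30.9 108.5] 88.57 z [0.0911 0.0965 0.0982]
br shoulder 1351 [ 475.1 -243.8] [ 30.8 107.5] 88.63 z [0.0904 0.0964 0.0981]
brd 22038 [509.1  79.2] [266.5 268.8] 14.46 z [0.0602 0.0619 0.0635]
trayfloor 24604 [475.1 250. ] [449.9 299.9] 0.01 z [0.0013 0.0036 0.0095]
notch 1529 [576.   70.1] [47.2 69.5] 37.06 z [0.0873 0.0939 0.0954]
ridged 1226 [468.5  -4.4] [42.4 61.9] 78.12 z [0.0838 0.0974 0.0999]
board mask0.59 38971 [489.2 148.4] [308.3 412.9] 14.46 z [0.0072 0.0607 0.0632]
scraper mask0.96 2994 [ 601.7 -289.9] [118.9 114.1] 88.74 z [0.0874 0.0976 0.2179]
holder mask0.66 5261 [ 534.2 -258. ] [ 92.6 264.1] 88.67 z [0.0146 0.0761 0.0781]
offcut_notched mask0.96 1715 [575.4  76.8] [54.8 81.6] 36.95 z [0.0686 0.0937 0.0954]
offcut_ridged mask0.73 1371 [462.8  -1.3] [48.4 74.8] 77.66 z [0.0667 0.0965 0.0999]
```

View pics/w2.png

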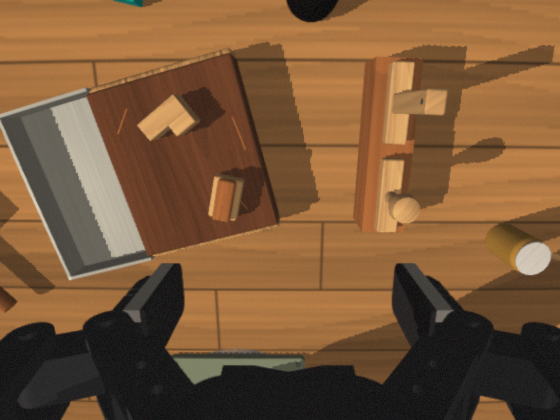

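The rested wrist view agrees with the other cameras: scraper handle at (430,102), L piece at (168,118), ridged piece at (227,197), tray at (85,185). Next I'll put the offcuts in the board frame and plan the descent to grasp.

```bash
python3 - <<'E'
from h import *
z=np.load("w2.npz");P=z["P"];d=z["d"];th=np.radians(14.46)
X=np.array([np.cos(th),np.sin(th)]);Y=np.array([-np.sin(th),np.cos(th)])
m=(d>0)&(abs(P[...,2]-.062)<.004)&(P[...,0]>.3)&(P[...,0]<.7)&(P[...,1]>-.1)&(P[...,1]<.3)
p=P[m][:,:2];a=p@X;b=p@Y
print("x",np.percentile(a,[.2,1,99,99.8]),"y",np.percentile(b,[.2,1,99,99.8]))
hx,_=np.histogram(b,np.arange(b.min(),b.max(),.004));print(round(b.min(),3),hx)
c0=(np.percentile(a,.3)+np.percentile(a,99.7))/2;y0=np.percentile(b,.2)+.11
print("centre",c0*X+y0*Y,c0,y0)
C=c0*X+y0*Y
for nm,lo,hi in(("notch",(.52,0),(.66,.16)),("ridged",(.41,-.06),(.52,.06))):
    k=(d>0)&(P[...,2]>.08)&(P[...,2]<.11)&(P[...,0]>lo[0])&(P[...,0]<hi[0])&(P[...,1]>lo[1])&(P[...,1]<hi[1])
    q=P[k][:,:2]-C;print(nm,"bx",np.round(np.percentile(q@X,[0,50,100]),3),"by",np.round(np.percentile(q@Y,[0,50,100]),3),"mean",np.round([np.mean(q@X),np.mean(q@Y)],3))
from plan import plan
plan([.6025,-.2458,.27],-.024)
E
```

```text
x [0.3878738  0.39032204 0.64301611 0.64482686] y [-0.18388363 -0.18245394  0.03198993  0.03411885]
-0.185 [429 477 484 474 483 470 481 473 462 442 435 413 394 379 364 337 345 346
 316 307 294 294 301 313 322 341 363 347 390 377 382 374 390 376 387 377
 386 394 399 429 448 443 447 436 442 438 440 432 438 433 443 433 421 433
 289]
centre [0.51845352 0.05739444] 0.5163616802601123 -0.07388362989433563
notch bx [0.038 0.063 0.092] by [-0.043 -0.01   0.038] mean [ 0.064 -0.007]
ridged bx [-0.099 -0.062 -0.028] by [-0.078 -0.05  -0.017] mean [-0.062 -0.05 ]
at [ 0.5244 -0.1005  0.4399] [ 3.142e+00  1.000e-03 -1.000e-03] t 3.25 f [ 1.3 -0.3  0.4] w 0.0853
total shift [0.783 1.452 1.698] turn [0.    0.    0.015] rows>= 6
```

move_arm(commands=[1,0.13,0.242,0.28,0,0,0.003,1,0.13,0.242,0.28,0,0,0.003,1,0.13,0.242,0.28,0,0,0.003,1,0.13,0.242,0.28,0,0,0.003,1,0.13,0.242,0.28,0,0,0.003,1,0.13,0.242,0.28,0,0,0,1,0,0,0,0,0,0,1,0,0,0,0,0,0])

```text
clock: 3.92
tool_pos: [0.6003, -0.2469, 0.27]
eef_rot: [-3.141, 0.003, -0.024]
wrist_force: [-0.0, 0.7, 0.8]
gripper_width: 0.0854
finger_force: 0.0
```

```bash
python3 - <<'E'
from h import *
from plan import plan
plan([.6025,-.2458,.152],-.024)
im,d,P,T=snap("wrist")
for nm,a,b in(("top",.2,.24),("shoulder",.086,.105)):
    m=(d>0)&(P[...,2]>a)&(P[...,2]<b)&(P[...,0]>.53)&(P[...,0]<.7)&(abs(P[...,1]+.245)<.03)
    if m.sum()>5: r=cv2.minAreaRect((P[m][:,:2]*1000).astype(np.float32));print(nm,m.sum(),r,np.median(P[m][:,2]))
E
```

```text
at [ 0.6003 -0.2469  0.27  ] [-3.141e+00  3.000e-03 -2.400e-02] t 3.92 f [-0.   0.7  0.8] w 0.0854
total shift [ 0.025 -0.011  1.18 ] turn [-0.001  0.002 -0.   ] rows>= 3
top 1714 ((603.671630859375, -246.31092834472656), (22.55978012084961, 25.55335235595703), 88.55513763427734) 0.21744751036828286
shoulder 1697 ((625.5720825195312, -247.0679931640625), (29.960718154907227, 62.5665397644043), 89.4445571899414) 0.09658834411285472
```

move_arm(commands=[1,0.03,-0.01,0.3,0,0,0,1,0,0,0.3,0,0,0,1,0,0,0.3,0,0,0,1,0,0,0.28,0,0,0,1,0,0,0,0,0,0,-1,0,0,0,0,0,0,-1,0,0,0,0,0,0,-1,0,0,0,0,0,0,-1,0,0,0,0,0,0,-1,0,0,0,0,0,0])

```text
clock: 4.8
tool_pos: [0.6045, -0.2446, 0.1553]
eef_rot: [3.141, -0.001, -0.022]
wrist_force: [1.3, -0.7, 0.1]
gripper_width: 0.0257
finger_force: 0.0
```

move_arm(commands=[-1,0,0,0,0,0,0,-1,0,0,0,0,0,0,-1,0,0,0,0,0,0])

```text
clock: 5.05
tool_pos: [0.6045, -0.2445, 0.1551]
eef_rot: [3.141, -0.001, -0.022]
wrist_force: [-2.1, 0.1, 7.6]
gripper_width: 0.0208
finger_force: 64.3
```

Gripped at 64 N. Lifting straight up.

move_arm(commands=[-1,0,0,-0.1,0,0,0,-1,0,0,-0.15,0,0,0,-1,0,0,-0.2,0,0,0,-1,0,0,-0.2,0,0,0,-1,0,0,-0.2,0,0,0,-1,0,0,-0.2,0,0,0,-1,0,0,0,0,0,0,-1,0,0,0,0,0,0])

```text
clock: 5.72
tool_pos: [0.6043, -0.2445, 0.2602]
eef_rot: [3.141, -0.001, -0.022]
wrist_force: [-0.2, -0.2, -2.8]
gripper_width: 0.0213
finger_force: 63.0
```

```bash
python3 - <<'E'
from h import *
from plan import plan
plan([.6025,-.0118,.265],.2524)
for n in("scene","side"):
    im,d,P,T=snap(n)
    m=(d>0)&(P[...,2]>.105)&(P[...,2]<.24)&(abs(P[...,0]-.604)<.075)&(abs(P[...,1]+.245)<.04)
    p=P[m];print(n,m.sum(),"z",np.percentile(p[:,2],[1,5,50,99]))
    for a in np.arange(.10,.26,.012):
        q=p[(p[:,2]>a)&(p[:,2]<a+.012)]
        if len(q):print(round(a,3),len(q),np.round([q[:,0].min(),q[:,0].max(),np.median(q[:,1])],3))
    if n=="side":cv2.imwrite("pics/s1.png",cv2.resize(im[90:250,240:380],None,fx=3.7,fy=3.7)[:,:,::-1])
E
```

```text
at [ 0.6043 -0.2445  0.2602] [ 3.141e+00 -1.000e-03 -2.200e-02] t 5.72 f [-0.2 -0.2 -2.8] w 0.0213
total shift [-0.068 -2.326 -0.049] turn [ 0.    -0.001 -0.183] rows>= 6
scene 270 z [0.13188801 0.16248951 0.20025782 0.23871134]
0.124 4 [ 0.641  0.643 -0.246]
0.136 5 [ 0.638  0.644 -0.246]
0.148 4 [ 0.643  0.644 -0.246]
0.16 2 [ 0.642  0.643 -0.245]
0.172 7 [ 0.619  0.656 -0.244]
0.184 29 [ 0.559  0.659 -0.25 ]
0.196 165 [ 0.564  0.659 -0.246]
0.208 17 [ 0.613  0.618 -0.246]
0.22 23 [ 0.598  0.617 -0.245]
0.232 14 [ 0.613  0.617 -0.244]
side 644 z [0.11745781 0.1219698  0.18029697 0.2371333 ]
0.112 44 [ 0.56   0.641 -0.242]
0.124 70 [ 0.559  0.64  -0.242]
0.136 58 [ 0.559  0.64  -0.242]
0.148 64 [ 0.558  0.64  -0.242]
0.16 56 [ 0.56   0.641 -0.243]
0.172 53 [ 0.546  0.657 -0.23 ]
0.184 158 [ 0.544  0.655 -0.232]
0.196 65 [ 0.549  0.647 -0.235]
0.208 27 [ 0.585  0.611 -0.235]
0.22 31 [ 0.586  0.61  -0.234]
0.232 18 [ 0.587  0.608 -0.233]
```

View pics/s1.png

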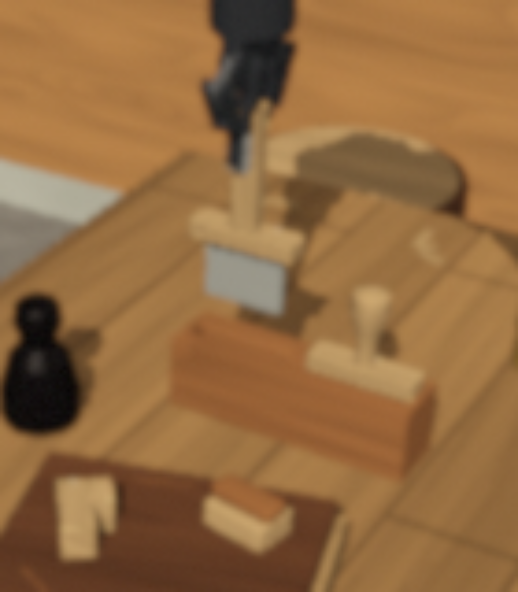

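The side crop shows the scraper lifted clear and hanging upright, blade at (245,278), with the brush still in its slot. Moving to the start of the L sweep.

move_arm(commands=[-1,-0.01,-0.33,-0.05,0,0,0,-1,-0.01,-0.4,0,0,0,0,-1,-0.01,-0.4,0,0,0,0,-1,-0.01,-0.4,0,0,0,0,-1,-0.015,-0.4,0,0,0,0,-1,-0.015,-0.4,0,0,0,0,-1,0,0,0,0,0,-0.061,-1,0,0,0,0,0,-0.061,-1,0,0,0,0,0,-0.061,-1,0,0,0,0,0,0])

```text
clock: 6.65
tool_pos: [0.6019, -0.0113, 0.2634]
eef_rot: [-3.141, 0.001, 0.258]
wrist_force: [0.1, -0.4, -0.9]
gripper_width: 0.0211
finger_force: 62.9
```

```bash
python3 plan.py .6025 -.0118 .204 .2524
```

```text
at [ 0.6019 -0.0113  0.2634] [-3.141e+00  1.000e-03  2.580e-01] t 6.65 f [ 0.1 -0.4 -0.9] w 0.0211
total shift [0.006 0.007 0.594] turn [-0.     0.001  0.003] rows>= 2
```

move_arm(commands=[-1,0,0,0.2,0,0,0.003,-1,0,0,0.2,0,0,0,-1,0,0,0.1,0,0,0,-1,0,0,0.09,0,0,0,-1,0,0,0,0,0,0,-1,0,0,0,0,0,0])

```text
clock: 7.15
tool_pos: [0.6022, -0.0114, 0.2051]
eef_rot: [-3.141, 0.0, 0.247]
wrist_force: [0.1, -0.1, -0.9]
gripper_width: 0.0214
finger_force: 63.0
```

move_arm(commands=[-1,0,-0.1,0,0,0,0,-1,0,-0.1,0,0,0,0,-1,0,-0.1,0,0,0,0,-1,0,-0.1,0,0,0,0,-1,0,-0.1,0,0,0,0,-1,0,-0.1,0,0,0,0,-1,0,-0.1,0,0,0,0,-1,0,-0.1,0,0,0,0,-1,0,-0.1,0,0,0,0,-1,0,-0.1,0,0,0,0])

```text
clock: 7.98
tool_pos: [0.5774, 0.0866, 0.2052]
eef_rot: [-3.142, -0.0, 0.248]
wrist_force: [-0.2, -0.1, -0.8]
gripper_width: 0.0213
finger_force: 63.0
```

```bash
python3 - <<'E'
from h import *
s=sensors.sense()
X=np.array([.9683,.2497]);Y=np.array([-.2497,.9683]);C=np.array([.5185,.0574])
t=s["tool_pos"][:2]-C;print("tcp b",t@X,t@Y,s["tool_pos"])
for n in("scene","side"):
    im,d,P,T=snap(n)
    for q in("offcut_notched","offcut_ridged"):
        for r in trace(n,q)[:2]:
            p=P[r["mask"]&(d>0)][:,:2]-C;print(n,q,round(r["score"],2),np.round(np.percentile(p@X,[3,50,97]),3),np.round(np.percentile(p@Y,[3,50,97]),3))
    if n=="side":cv2.imwrite("pics/s2.png",cv2.resize(im[130:350,180:400],None,fx=2.7,fy=2.7)[:,:,::-1])
E
```

```text
tcp b 0.06428327576043195 0.013538348931359285 [0.57736762 0.08656203 0.20516618]
scene offcut_notched 0.66 [0.244 0.276 0.305] [-0.024  0.001  0.033]
scene offcut_notched 0.49 [0.069 0.095 0.114] [0.023 0.062 0.101]
scene offcut_ridged 0.77 [-0.09  -0.053 -0.03 ] [-0.075 -0.055 -0.03 ]
side offcut_notched 0.79 [0.234 0.259 0.3  ] [-0.015  0.018  0.044]
side offcut_notched 0.53 [0.048 0.069 0.091] [0.026 0.054 0.088]
side offcut_ridged 0.87 [-0.099 -0.068 -0.035] [-0.059 -0.036 -0.018]
```

View pics/s2.png

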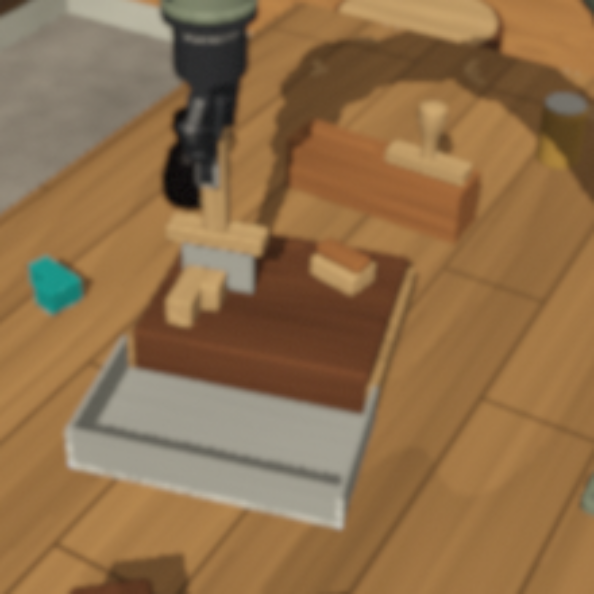

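The side crop shows the L piece pushed squarely at (195,295), sitting a little toward the blade's +x end. The ridged piece at (343,268) hasn't moved. I'll back off, re-centre the blade by +13 mm in x, then push on over the edge.

move_arm(commands=[-1,0,0.15,0,0,0,0,-1,0.13,0,0,0,0,0,-1,0,-0.1,0,0,0,0,-1,0,-0.1,0,0,0,0,-1,0,-0.1,0,0,0,0,-1,0,-0.1,0,0,0,0,-1,0,-0.1,0,0,0,0,-1,0,-0.1,0,0,0,0,-1,0,-0.1,0,0,0,0,-1,0,-0.1,0,0,0,0])

```text
clock: 9.12
tool_pos: [0.5739, 0.1528, 0.2052]
eef_rot: [-3.142, -0.0, 0.249]
wrist_force: [0.5, -0.0, -1.7]
gripper_width: 0.0215
finger_force: 63.1
```

move_arm(commands=[-1,0,-0.1,0,0,0,0,-1,0,-0.1,0,0,0,0,-1,0,-0.1,0,0,0,0,-1,0,-0.1,0,0,0,0,-1,0,-0.1,0,0,0,0,-1,0,-0.1,0,0,0,0,-1,0,0,0,0,0,0,-1,0,0,0,0,0,0])

```text
clock: 9.78
tool_pos: [0.5594, 0.2103, 0.2051]
eef_rot: [3.142, 0.0, 0.249]
wrist_force: [0.1, 0.5, -1.7]
gripper_width: 0.0214
finger_force: 63.0
```

```bash
cat > chk.py <<'E'
from h import *
s=sensors.sense()
X=np.array([.9683,.2497]);Y=np.array([-.2497,.9683]);C=np.array([.5185,.0574])
t=s["tool_pos"][:2]-C;print("tcp b",t@X,t@Y,s["tool_pos"],"t",s["clock"])
for n in("scene","side"):
    im,d,P,T=snap(n)
    for q in("offcut_notched","offcut_ridged"):
        for r in trace(n,q)[:3]:
            w=P[r["mask"]&(d>0)];p=w[:,:2]-C
            if len(w):print(n,q,round(r["score"],2),np.round(r["box"]).astype(int),np.round(np.percentile(p@X,[3,50,97]),3),np.round(np.percentile(p@Y,[3,50,97]),3),"z",np.round(np.percentile(w[:,2],[3,97]),3))
    cv2.imwrite(f"pics/chk_{n}_{s['clock']:.1f}.png",cv2.resize(im[130:350,180:400],None,fx=2.7,fy=2.7)[:,:,::-1])
E
python3 chk.py
```

```text
tcp b 0.07777209290726234 0.13785124698537607 [0.5593871  0.21030794 0.20508868] t 9.7833
scene offcut_notched 0.68 [346 260 360 283] [0.25  0.279 0.305] [-0.023  0.     0.031] z [0.008 0.035]
scene offcut_notched 0.54 [328 188 344 207] [-0.022  0.015  0.058] [0.131 0.141 0.163] z [0.005 0.067]
scene offcut_ridged 0.78 [269 186 285 208] [-0.093 -0.056 -0.032] [-0.076 -0.055 -0.028] z [0.061 0.101]
side offcut_notched 0.86 [194 226 209 243] [0.236 0.262 0.3  ] [-0.021  0.018  0.044] z [0.002 0.033]
side offcut_notched 0.56 [249 268 272 286] [-0.016  0.011  0.047] [0.11  0.164 0.176] z [0.006 0.054]
side offcut_notched 0.28 [250 170 262 208] [0.146 0.165 0.188] [-0.252 -0.223 -0.202] z [0.    0.127]
side offcut_ridged 0.65 [295 220 316 240] [-0.097 -0.067 -0.035] [-0.061 -0.036 -0.019] z [0.06  0.096]
```

move_arm(commands=[-1,0,0,-0.3,0,0,0,-1,0,0,-0.35,0,0,0,-1,-0.2,0.346,0,0,0,0,-1,-0.2,0.346,0,0,0,0,-1,-0.2,0.346,0,0,0,0,-1,-0.2,0.346,0,0,0,0,-1,-0.2,0.346,0,0,0,0,-1,-0.2,0.346,0,0,0,0,-1,-0.2,0.346,0,0,0,0,-1,0,0,0,0,0,0])

```text
clock: 10.92
tool_pos: [0.4812, -0.067, 0.2706]
eef_rot: [3.138, 0.001, 0.239]
wrist_force: [-0.0, -1.1, -1.5]
gripper_width: 0.0212
finger_force: 63.1
```

```bash
python3 chk.py; python3 plan.py .4845 -.0588 .205 .2524; ls pics
```

```text
tcp b -0.06719557717600198 -0.11116333133520959 [ 0.48119033 -0.06702379  0.2706242 ] t 10.9167
scene offcut_notched 0.77 [344 259 360 281] [0.245 0.278 0.306] [-0.024  0.001  0.031] z [0.003 0.034]
scene offcut_notched 0.68 [328 187 350 206] [-0.015  0.023  0.056] [0.132 0.147 0.195] z [0.004 0.057]
scene offcut_notched 0.63 [129 205 151 233] [-0.29  -0.25  -0.239] [-0.511 -0.484 -0.457] z [0.005 0.094]
scene offcut_ridged 0.74 [271 186 282 207] [-0.094 -0.054 -0.032] [-0.076 -0.053 -0.026] z [0.063 0.101]
side offcut_notched 0.81 [195 226 210 245] [0.234 0.259 0.299] [-0.011  0.02   0.043] z [0.001 0.034]
side offcut_notched 0.64 [249 268 270 286] [-0.015  0.011  0.047] [0.139 0.164 0.175] z [0.01  0.054]
side offcut_notched 0.48 [244 171 261 209] [0.148 0.175 0.21 ] [-0.244 -0.22  -0.202] z [0.005 0.128]
side offcut_ridged 0.84 [299 218 315 239] [-0.099 -0.07  -0.038] [-0.057 -0.035 -0.018] z [0.06  0.096]
at [ 0.4835 -0.0582  0.2701] [-3.141 -0.     0.25 ] t 11.22 f [ 0.  -0.  -2.8] w 0.0206
total shift [0.008 0.008 0.651] turn [-0.    -0.    -0.002] rows>= 2
chk_scene_10.9.png
chk_scene_9.8.png
chk_side_10.9.png
chk_side_9.8.png
crop1.png
s1.png
s2.png
scene0.png
side0.png
w1.png
w2.png
```

The L piece is down in the tray (by 0.13–0.18, bx 0.01). Now the ridged sweep.

move_arm(commands=[-1,0,0,0.3,0,0,0,-1,0,0,0.25,0,0,0,-1,0,0,0.1,0,0,0,-1,0,0,0,0,0,0,-1,0,-0.1,0,0,0,0,-1,0,-0.1,0,0,0,0,-1,0,-0.1,0,0,0,0,-1,0,-0.1,0,0,0,0,-1,0,-0.1,0,0,0,0,-1,0,-0.1,0,0,0,0])

```text
clock: 12.05
tool_pos: [0.4684, 0.0002, 0.2055]
eef_rot: [-3.141, -0.001, 0.249]
wrist_force: [0.2, -1.8, -2.4]
gripper_width: 0.0214
finger_force: 63.1
```

move_arm(commands=[-1,0,-0.1,0,0,0,0,-1,0,-0.1,0,0,0,0,-1,0,-0.1,0,0,0,0,-1,0,-0.1,0,0,0,0,-1,0,-0.1,0,0,0,0,-1,0,0,0,0,0,0])

```text
clock: 12.55
tool_pos: [0.4558, 0.0495, 0.2051]
eef_rot: [-3.141, 0.0, 0.25]
wrist_force: [0.2, 1.1, -0.7]
gripper_width: 0.0214
finger_force: 63.0
```

```bash
python3 chk.py|grep -v notched
```

```text
tcp b -0.06266177626140981 0.008023094607823716 [0.45581841 0.04952176 0.20511278] t 12.55
scene offcut_ridged 0.69 [129 206 150 232] [-0.29  -0.249 -0.239] [-0.509 -0.483 -0.458] z [0.011 0.094]
side offcut_ridged 0.53 [291 234 314 255] [-0.106 -0.077 -0.048] [0.026 0.046 0.056] z [0.064 0.096]
```

move_arm(commands=[-1,0,0.15,0,0,0,0,-1,-0.08,0,0,0,0,0,-1,0,-0.1,0,0,0,0,-1,0,-0.1,0,0,0,0,-1,0,-0.1,0,0,0,0,-1,0,-0.1,0,0,0,0,-1,0,-0.1,0,0,0,0,-1,0,-0.1,0,0,0,0,-1,0,-0.1,0,0,0,0,-1,0,-0.1,0,0,0,0])

```text
clock: 13.68
tool_pos: [0.4323, 0.1096, 0.2051]
eef_rot: [-3.141, -0.0, 0.249]
wrist_force: [0.0, -0.8, -2.4]
gripper_width: 0.0215
finger_force: 63.1
```

move_arm(commands=[-1,0,-0.1,0,0,0,0,-1,0,-0.1,0,0,0,0,-1,0,-0.1,0,0,0,0,-1,0,-0.1,0,0,0,0,-1,0,-0.1,0,0,0,0,-1,0,-0.1,0,0,0,0,-1,0,-0.05,0,0,0,0,-1,0,0,0,0,0,0,-1,0,0,0,0,0,0])

```text
clock: 14.43
tool_pos: [0.4166, 0.1714, 0.2051]
eef_rot: [3.141, -0.0, 0.248]
wrist_force: [-0.6, -1.1, -2.1]
gripper_width: 0.0214
finger_force: 63.1
```

```bash
python3 chk.py;ls -t pics|head -2
```

```text
tcp b -0.07020686284463915 0.13585406898193247 [0.41659135 0.17142197 0.20514814] t 14.4333
scene offcut_notched 0.65 [327 189 348 206] [-0.011  0.022  0.056] [0.133 0.147 0.179] z [0.008 0.056]
scene offcut_notched 0.58 [344 258 360 282] [0.244 0.277 0.305] [-0.024  0.001  0.034] z [0.005 0.034]
scene offcut_ridged 0.67 [331 167 343 186] [-0.093 -0.057 -0.037] [0.195 0.211 0.23 ] z [0.012 0.053]
side offcut_notched 0.94 [250 271 272 288] [-0.016  0.011  0.047] [0.144 0.165 0.176] z [0.009 0.053]
side offcut_notched 0.7 [194 226 206 246] [0.241 0.262 0.294] [-0.011  0.024  0.044] z [0.006 0.034]
side offcut_ridged 0.8 [272 288 295 308] [-0.102 -0.074 -0.045] [0.201 0.229 0.236] z [0.03 0.05]
side offcut_ridged 0.39 [378 168 400 193] [-0.298 -0.273 -0.247] [-0.496 -0.459 -0.449] z [0.003 0.088]
chk_side_14.4.png
chk_scene_14.4.png
```

Both offcuts are in the tray: ridged at bx −0.07, by 0.21, and the L at bx 0.01, by 0.16. Returning above the slot.

move_arm(commands=[-1,0,0,-0.35,0,0,0,-1,0,0,-0.38,0,0,0,-1,0.065,0.375,0,0,0,0,-1,0.065,0.375,0,0,0,0,-1,0.065,0.375,0,0,0,0,-1,0.065,0.375,0,0,0,0,-1,0.065,0.375,0,0,0,0,-1,0.065,0.375,0,0,0,0,-1,0.065,0.375,0,0,0,0,-1,0.065,0.375,0,0,0,0])

```text
clock: 15.57
tool_pos: [0.541, -0.1088, 0.2781]
eef_rot: [-3.141, 0.0, 0.248]
wrist_force: [0.0, 1.3, -1.9]
gripper_width: 0.0215
finger_force: 62.9
```

move_arm(commands=[-1,0.065,0.375,0,0,0,0,-1,0.065,0.375,0,0,0,0,-1,0.065,0.375,0,0,0,0,-1,0.065,0.3,0,0,0,0,-1,0,0,0,0,0,0.06,-1,0,0,0,0,0,0.06,-1,0,0,0,0,0,0.06,-1,0,0,0,0,0,0,-1,0,0,0,0,0,0,-1,0,0,0,0,0,0])

```text
clock: 16.4
tool_pos: [0.6009, -0.2383, 0.2781]
eef_rot: [-3.141, 0.0, -0.019]
wrist_force: [-0.3, 0.5, -1.5]
gripper_width: 0.0213
finger_force: 63.1
```

```bash
python3 plan.py .6045 -.2448 .262 -.022
```

```text
at [ 0.6009 -0.2383  0.2781] [-3.141  0.    -0.019] t 16.4 f [-0.3  0.5 -1.5] w 0.0213
total shift [0.038 0.064 0.161] turn [-0.     0.     0.002] rows>= 1
```

move_arm(commands=[-1,0.038,0.064,0.1,0,0,0.002,-1,0,0,0.06,0,0,0,-1,0,0,0,0,0,0,-1,0,0,0,0,0,0])

```text
clock: 16.73
tool_pos: [0.6044, -0.2448, 0.2614]
eef_rot: [-3.141, 0.001, -0.024]
wrist_force: [0.6, 0.6, -2.9]
gripper_width: 0.0215
finger_force: 63.0
```

```bash
python3 - <<'E'
from h import *
from plan import plan
plan([.6045,-.2448,.155],-.022)
for n in("scene","side","wrist"):
    im,d,P,T=snap(n)
    for nm,a,b in(("shoulder",.18,.207),("holder",.068,.082),("blade",.125,.172)):
        m=(d>0)&(P[...,2]>a)&(P[...,2]<b)&(P[...,0]>.4)&(P[...,0]<.7)&(abs(P[...,1]+.245)<.045)
        if nm!="holder": m&=P[...,0]>.535
        if m.sum()>5:
            r=cv2.minAreaRect((P[m][:,:2]*1000).astype(np.float32));print(n,nm,m.sum(),np.round(r[0],1),np.round(r[1],1),round(r[2],1),np.round(np.percentile(P[m][:,2],[1,50,99]),4))
    cv2.imwrite(f"pics/ins_{n}.png",im[:,:,::-1])
E
```

```text
at [ 0.6044 -0.2448  0.2614] [-3.141e+00  1.000e-03 -2.400e-02] t 16.73 f [ 0.6  0.6 -2.9] w 0.0215
total shift [2.000e-03 1.000e-03 1.064e+00] turn [-0.     0.001 -0.002] rows>= 3
scene shoulder 197 [ 610.6 -244.9] [29.9 97.8] 88.6 [0.1865 0.2007 0.2067]
scene holder 668 [ 541.8 -245.6] [ 64.6 255. ] 88.3 [0.0689 0.0746 0.0806]
scene blade 14 [ 630.8 -247.6] [26.9  4.1] 9.6 [0.129  0.1463 0.163 ]
side shoulder 259 [ 599.9 -241.4] [ 35.5 109.3] 89.7 [0.1808 0.1956 0.2057]
side holder 522 [ 536.1 -243.4] [ 72.6 252.5] 89.2 [0.0681 0.0718 0.0813]
side blade 253 [ 600.4 -243.7] [15.2 81.8] 88.6 [0.1255 0.1483 0.171 ]
wrist shoulder 3940 [ 624.2 -244.4] [30.1 65.9] 88.6 [0.1929 0.2037 0.2054]
wrist holder 3041 [ 599.6 -246.1] [ 64.2 128.4] 88.6 [0.0741 0.0767 0.0785]
```

View pics/ins_wrist.png

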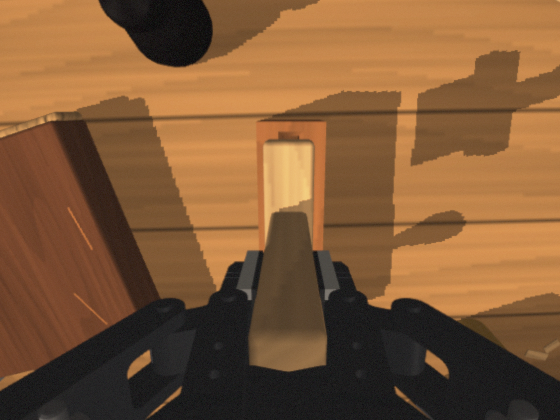

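The wrist view shows the shoulder (288,190) lined up over the slot (290,135), with about 2 mm of y offset and plenty of slot clearance. I'll nudge it and insert.

move_arm(commands=[-1,0,0.015,0.15,0,0,0,-1,0,0,0.15,0,0,0,-1,0,0,0.12,0,0,0,-1,0,0,0.12,0,0,0,-1,0,0,0.12,0,0,0,-1,0,0,0.12,0,0,0,-1,0,0,0.1,0,0,0,-1,0,0,0.08,0,0,0,-1,0,0,0.04,0,0,0,-1,0,0,0,0,0,0])

```text
clock: 17.72
tool_pos: [0.6044, -0.2462, 0.1615]
eef_rot: [-3.141, 0.001, -0.025]
wrist_force: [-0.6, -0.4, -1.0]
gripper_width: 0.0212
finger_force: 63.2
```

```bash
python3 plan.py .6045 -.2460 .155 -.022
```

```text
at [ 0.6044 -0.2462  0.1615] [-3.141e+00  1.000e-03 -2.500e-02] t 17.72 f [-0.6 -0.4 -1. ] w 0.0212
total shift [ 0.001 -0.002  0.065] turn [-0.     0.001 -0.002] rows>= 1
```

move_arm(commands=[-1,0,0,0.03,0,0,0,-1,0,0,0.025,0,0,0,-1,0,0,0.01,0,0,0,-1,0,0,0,0,0,0])

```text
clock: 18.05
tool_pos: [0.6045, -0.2463, 0.1556]
eef_rot: [-3.141, 0.0, -0.025]
wrist_force: [-0.1, -0.0, -2.0]
gripper_width: 0.0212
finger_force: 63.2
```

move_arm(commands=[-1,0,0,0.008,0,0,0,-1,0,0,0.006,0,0,0,-1,0,0,0,0,0,0])

```text
clock: 18.3
tool_pos: [0.6046, -0.2465, 0.1551]
eef_rot: [3.141, -0.001, -0.025]
wrist_force: [-3.9, 0.4, 8.9]
gripper_width: 0.0214
finger_force: 64.6
```

Contact at +9 N means the shoulder is seated. Releasing, then retreating straight up.

move_arm(commands=[0.2,0,0,0,0,0,0,1,0,0,0,0,0,0,1,0,0,0,0,0,0,1,0,0,0,0,0,0,1,0,0,0,0,0,0,1,0,0,0,0,0,0,1,0,0,0,0,0,0])

```text
clock: 18.88
tool_pos: [0.6046, -0.2463, 0.1542]
eef_rot: [-3.141, 0.0, -0.025]
wrist_force: [-0.6, 1.0, -0.5]
gripper_width: 0.0856
finger_force: 0.0
```

move_arm(commands=[1,0,0,-0.1,0,0,0,1,0,0,-0.25,0,0,0,1,0,0,-0.3,0,0,0,1,0,0,-0.35,0,0,0,1,0,0,-0.4,0,0,0,1,0,0,-0.4,0,0,0,1,0,0,-0.4,0,0,0,1,0,-0.3,-0.2,0,0,0,1,0,-0.3,0,0,0,0,1,0,0,0,0,0,0])

```text
clock: 19.72
tool_pos: [0.6069, -0.181, 0.3965]
eef_rot: [-3.139, -0.004, -0.019]
wrist_force: [0.4, 0.5, -0.3]
gripper_width: 0.0855
finger_force: 0.0
```

```bash
python3 fitw.py w9; python3 - <<'E'
from h import *
im,d,P,T=snap("side");c=im[110:340,170:410]
cv2.imwrite("pics/final.png",cv2.resize(c,None,fx=2.5,fy=2.5,interpolation=cv2.INTER_CUBIC)[:,:,::-1])
E
```

```text
[ 0.676 -0.182  0.541] [ 0.60636217 -0.18355339  0.39572081]
holdertop 3966 [ 539.  -244.5] [ 64.5 250.3] 88.54 z [0.0751 0.0768 0.0783]
handle top 700 [ 603.4 -245.4] [22.7 26. ] 88.79 z [0.2088 0.2173 0.2187]
shoulder 1413 [ 603.4 -245.5] [ 30.3 108.1] 88.46 z [0.0936 0.0964 0.0981]
br shoulder 1072 [ 474.5 -243.6] [ 30.3 108.6] 88.66 z [0.0915 0.0965 0.0982]
brd 23440 [510.6  88.3] [259.5 287.2] 14.5 z [0.0603 0.062  0.0635]
trayfloor 9680 [491.3 217.8] [170.  460.8] 76.03 z [0.0014 0.0072 0.0096]
notch none
ridged none
board mask0.78 33050 [497.  106.5] [307.4 530.8] 15.95 z [0.0077 0.0615 0.0633]
scraper mask0.72 1366 [490.6 219.5] [74.6 87.2] 42.3 z [0.0313 0.0534 0.0553]
holder mask0.80 4161 [ 539.2 -244.4] [ 64.4 250.1] 88.65 z [0.0393 0.0766 0.0782]
offcut_notched mask0.84 1407 [499.4 219. ] [ 70.5 106.4] 23.1 z [0.0299 0.0533 0.0553]
offcut_ridged mask0.59 1308 [392.5 248.1] [73.3 38.8] 11.96 z [0.0226 0.0424 0.0512]
```

View pics/final.png

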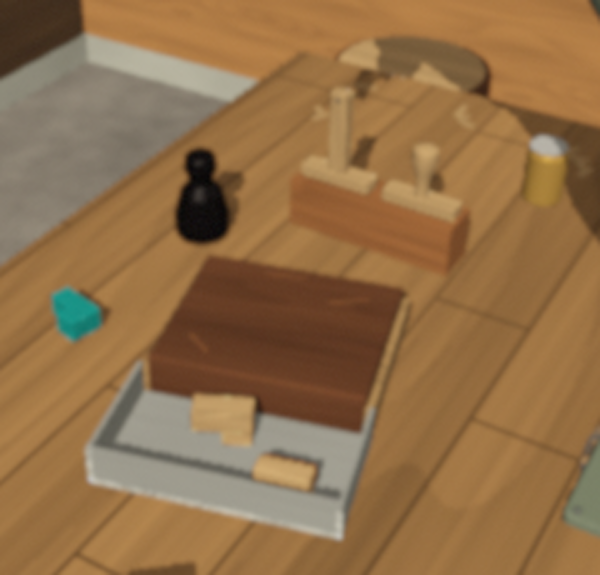

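The final picture shows both offcuts in the tray at (223,415) and (285,472). The scraper is seated upright at (340,135), at the same heights as at the start, and the bystanders haven't moved.

```bash
python3 -c "
from plant import ctrl;print(ctrl.finish_job())"
```

```text
the job is handed in; nothing more can be done
None
```

I swept both offcuts into the tray with the scraper's blade, stood the scraper back in its slot (fully down and upright) and let go, and handed the job in at about 20 s of the 58 s limit.

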